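# Open the alcove's water stopcock with its loose square key

### The job

Open the water supply of the tea alcove: lift the square steel key out of the bamboo lid rest on the turntable, push it gently down into the recessed square socket of the stopcock box until it is fully home, and turn it clockwise (seen from above) to its stop. Leave the key standing upright in the socket and let go; never force or press hard with the key, and leave the other things where they stand.

Things in the scene. Friction and masses are not known exactly. Their poses are not given: they have to be found in the camera images.
- key: Loose T-shaped steel key, about 0.09 kg, standing upright on the floor of the square pit of rest_key. Origin: centre of the flat underside of its tip; z up along the shank. Square shank 12 x 12 mm (faces along the key's x and y), 40 mm long, tip edges bevelled 1 mm; above it a round neck 12 mm dia, then the cross bar.
- key_bar (a point): Centre of the key's cross bar, 56 mm above the key's origin. The bar is 56 mm long along the key's x, 12 mm thick along its y, 16 mm high. Pinch it at its middle across the 12 mm.
- valve: Stopcock box, fixed to the shelf: wooden block 120 x 120 x 50 mm with a bronze-rimmed round bore 60 mm dia in its top, in which a square brass spindle (36 x 36 mm) sits. Origin: centre of the underside, on the shelf; z up. The key and the box must not press on each other with 30 N or more.
- valve_mouth (a point): Middle of the bore at the level of the box's top, 50 mm above the shelf: the bore's axis, not the socket's. The spindle floats: its middle stands up to 4.5 mm off this axis in the box's x and up to 4.5 mm in its y, differently each time, and no reading gives it: find the socket by feel (or by eye). About 10 N drags the spindle sideways.
- valve_face (a point): Point on the bore's axis at the level of the spindle's flat top face, 45 mm above the box's underside. In the face's middle is a square socket 13 x 13 mm, 18 mm deep (floor 27 mm above the box's underside). The spindle is sprung: pushed from above it sinks up to 5 mm, starting at about 3 N and rising 0.8 N per mm to about 7 N, then it is hard; let go, it rises again.
- spindle (a joint): Angle of the spindle in the box (rad), growing clockwise seen from above. At 0 the socket's sides lie along the box's x and y. It starts (shut) between 0 and 0.3; hard stop at 1.25 (open). Friction about 0.05 N m; it stays where it is left. The key fits in any of four orientations a quarter turn apart, within about 0.07 rad, and has about that much play when turning.
- turntable: Low round iron foot of the cedar turntable, fixed. Origin: centre of its underside, on the shelf. The cedar disc on it, 340 mm dia, has its top 36 mm above the shelf; it turns stiffly (0.4 N m).
- rest_key: Bamboo lid rest that holds the key, loose, 90 g: upright bamboo tube 52 mm dia, 45 mm high, with a square pit 15 mm wide and 25 mm deep in its top. Origin: centre of its underside.
- rest_spare: Second bamboo lid rest, the same but empty; stands on the turntable.
- tea_bowl: Deep red raku tea bowl, 116 mm dia, 75 mm high, loose on the turntable. Origin: centre of its underside.
- incense_box: Round celadon incense container, 62 mm dia, 36 mm high, loose on the turntable. Origin: centre of its underside.
- kettle_lid: Bronze kettle lid, 100 mm dia, 32 mm high with its knob, loose on the turntable. Origin: centre of its underside.
- tea_caddy: Black lacquer tea caddy, 68 mm dia, 71 mm high, loose on the shelf beyond the stopcock box. Origin: centre of its underside.
- whisk: Bamboo tea whisk standing on its handle, 58 mm dia at the top, 107 mm high, loose on the shelf beyond the stopcock box. Origin: centre of its underside.
There are look-alikes about, which are no part of the job. Several things have the shape of the key; the one meant has the colours described above.

How it is judged:
On the way, in this order (a step that is already met when the one before it is completed fails the run):
1. the key is lifted clear of the lid rest (distance between key and rest_key above 0.05 m), for 0.1 s.
2. the key is seated upright in the socket, its tip on the socket's floor (horizontal distance between key and valve_mouth below 0.01 m and z of key in the frame of valve below 0.031 m and angle between key's own z axis and vertical below 0.15 rad), for 0.2 s.
3. the spindle is turned clockwise to its stop (value of joint spindle above 1.14 rad), for 0.1 s.
At the end, for the whole second after the job is handed in: The spindle stands at its open stop (at least 1.12 of 1.25 rad), with the key released, at rest, upright within 0.15 rad and home in the socket (tip below 31 mm above the box's underside, i.e. within 4 mm of the floor; within 10 mm of the bore's axis); the other things stand upright where they were (all of step 2 and value of joint spindle above 1.12 rad and linear speed of key below 0.02 m/s); the robot touches nothing.
It fails at once if key and stopcock box press on each other with more than 30 N (contact force between key and valve above 30 N).
It fails at once if a lid rest is shifted by more than 25 mm or tipped over (distance of any of rest_key, rest_spare from where it was at the start of the episode above 0.025 m or angle between any of rest_key, rest_spare's own z axis and vertical above 0.4 rad).
It fails at once if the tea bowl or the incense container is shifted by more than 25 mm or tipped over (distance of any of tea_bowl, incense_box from where it was at the start of the episode above 0.025 m or angle between any of tea_bowl, incense_box's own z axis and vertical above 0.4 rad).
It fails at once if the kettle lid, the tea caddy or the whisk is shifted by more than 25 mm or tipped over (distance of any of kettle_lid, tea_caddy, whisk from where it was at the start of the episode above 0.025 m or angle between any of kettle_lid, tea_caddy, whisk's own z axis and vertical above 0.4 rad).
It also fails if it takes over 72 s, if anything falls off the work surface, if the arm or the gripper's body presses on something with over 40 N, if the wrist force passes 120 N, or if a joint passes its speed limit or range.

### The arm

A 6-joint arm with a two-finger parallel gripper is mounted at the origin on the work surface. World frame = base frame: x ahead of the robot, y to its left, z up, the work surface at z = 0. Lengths are in m, angles in rad, forces in N, time in s.
With the tool pointing down it reaches from about 0.225 to 0.725 m from the base axis. Payload 3.1 kg.
Tool frame: the origin (TCP) lies on the centre line of the jaws, within the pads' length; the fingertips stand 22 mm ahead of it and the grasp point (between the pads) lies 3 mm ahead of it; z points along the fingers, y is the line along which they close (so a half turn about z gives the same grasp; the last joint's range is limited). The gripper opens to 85 mm and grips with 20 to 120 N. Pads are 22 mm wide; open, the fingers measure 114 mm over their backs; the gripper's body (76 mm by 85 mm) begins 54 mm behind the grasp point. The pads swing forward as they close: fully open they stand 13 mm farther back than shut.
Start: joints at [-1.431, 0.048, 0.099, 1.622, 0, 1.443], TCP at [0.139, -0.506, 0.253] pointing down, gripper open.
Joint ranges: [-2.91, 2.91], [-0.99, 1.94], [-1.21, 1.42], [-2.12, 2.29], [-1.49, 1.47], [-3.14, 3.14]. Speed limits (rad/s): [2.79, 2.79, 3.14, 3.14, 3.14, 3.14].

### API

Orientations are given as a rotation vector (axis times angle).
In Python, from bench import robot gives the robot as it stands. The module is installed in compiled form; this text tells all that it offers. Calls block until the motion is done:
- robot.move_ptp(position, orientation): joint-space move of the TCP to a pose.
- robot.line_to(position, rotation=None, vel=0.15): straight line of the TCP; rotation=None keeps the orientation; vel is the mean speed in m/s.
- robot.move_joints(angles): joint-space move.
- robot.gripper_to(opening, effort=None): finger opening in m; effort is the grip in N (None keeps the last); returns when the fingers have stopped.
- robot.hold(seconds).
- robot.ik(position, orientation): joint angles nearest the present ones, or None.
- robot.observe(): the state.
- robot.read_camera(name): name is "side" or "top"; returns the picture (480x640x3 uint8, blue, green, red); there is no depth.
- robot.camera_params(name): a dict with "mtx" (3x3 intrinsics, pixels), "eye" and "attitude" of the camera in the world. Camera axes: x right, y down, z forward; pixel columns grow to the right and rows downward; lengths in m; the calibration is good to about 2 mm. A picture is of the moment at which its call begins. camera_params takes no time and is no camera call.
A pose or a line that the arm cannot do raises robot.Unreachable and nothing moves.
- robot.job_done(): hands the job in; it is judged then, once.
The state is a dict: "clock": time; "joints": joint angles; "joint_velocities": joint speeds; "joint_torque": joint torques, N m; "eef_pos": TCP position; "ee_rot": TCP orientation; "wrist_force": force on the tool from outside, world axes, zero at the start; "wrist_torque": the same for the moment, N m; "grip_width": finger opening in m; "gripper_force": force on a finger pad.
Only numpy, scipy, OpenCV 4.12 (cv2) and the standard library are available. Lean on these libraries where they do the work, as an engineer would, in place of code of your own. Each camera call takes 0.05 s, during which the arm holds its last target. There are 200 camera calls.

## Working session

There is one attempt and no reset: what is moved stays moved. The work goes in short steps, each a Python script; the robot and the scene stay as the last script left them, time stands still between calls to the robot, and variables do not carry over. Pictures are saved under pics/ and viewed, at most 10 in all, crops included, and the job is handed in when it is done.

```bash
mkdir -p pics; ls
python3 - <<'E'
from bench import robot
import cv2
for n in("side","top"):
    cv2.imwrite(f"pics/{n}0.png",robot.read_camera(n)); print(n,robot.camera_params(n))
s=robot.observe(); print(s)
E
```

```text
pics
side {'mtx': array([[482.95259591,   0.        , 312.46395741],
       [  0.        , 482.95259591, 233.05817651],
       [  0.        ,   0.        ,   1.        ]]), 'eye': array([0.36797709, 0.51053976, 0.64983991]), 'attitude': array([-0.33281186,  2.81159945, -1.1572513 ])}
top {'mtx': array([[606.1388516 ,   0.        , 320.28269179],
       [  0.        , 606.1388516 , 241.23370152],
       [  0.        ,   0.        ,   1.        ]]), 'eye': array([ 0.29250424, -0.01393875,  1.28838558]), 'attitude': array([-2.092308  ,  2.15310063, -0.19520545])}
{'clock': 0.1, 'joints': array([-1.43081728e+00,  4.86923475e-02,  9.77414248e-02,  1.62200333e+00,
       -2.38908192e-06,  1.44300144e+00]), 'joint_velocities': array([ 0.00054864, -0.00148957,  0.0052676 ,  0.00187114,  0.00181589,
        0.00033901]), 'joint_torque': array([ 2.85920229e-03, -3.39852262e+01,  3.20935285e+01,  1.58063747e-02,
       -5.46197668e-05, -3.79223820e-06]), 'eef_pos': array([ 0.13882534, -0.50578399,  0.25221946]), 'ee_rot': array([-3.11133848e+00, -4.19074751e-01,  2.43858696e-05]), 'wrist_force': array([-0.29465529,  0.39619905, -0.22591507]), 'wrist_torque': array([ 0.01669997, -0.00699255, -0.04987585]), 'gripper_force': 0.0, 'grip_width': 0.08562901543635575}
```

View pics/side0.png

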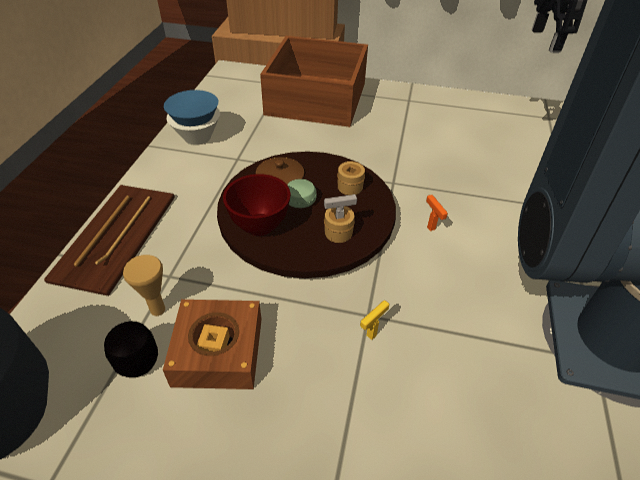

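View pics/top0.png

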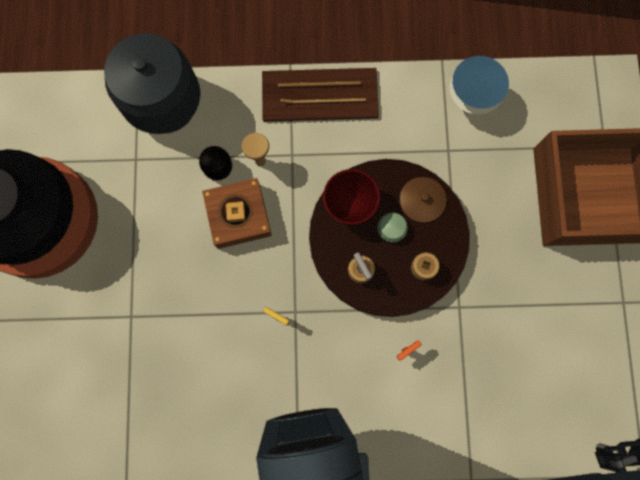

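The top view shows three key-shaped things:
- A grey steel key standing in a bamboo rest on the disc, top (361,266), side (340,203).
- A yellow key lying on the shelf, top (276,317), side (375,318).
- An orange key, top (409,350), side (436,212).

I choose the steel one in the lid rest. The stopcock box is at top (237,211), side (213,340). Next is a close crop and a measurement.

```bash
cat > h.py <<'E'
import numpy as np, cv2
from scipy.spatial.transform import Rotation as R
from bench import robot
P={n:robot.camera_params(n) for n in("side","top")}
def ray(n,uv):
    p=P[n]; d=np.linalg.inv(p["mtx"])@[uv[0],uv[1],1.]
    return np.array(p["eye"]),R.from_rotvec(p["attitude"]).apply(d)
def onz(n,uv,z):
    e,d=ray(n,uv); return e+d*(z-e[2])/d[2]
def tri(us,ut):
    A=np.zeros((3,3));b=np.zeros(3);rs=[ray("side",us),ray("top",ut)]
    for e,d in rs:
        d=d/np.linalg.norm(d);M=np.eye(3)-np.outer(d,d);A+=M;b+=M@e
    X=np.linalg.solve(A,b)
    return X,[np.linalg.norm(np.cross(X-e,d/np.linalg.norm(d))) for e,d in rs]
def proj(n,X):
    p=P[n];c=R.from_rotvec(p["attitude"]).inv().apply(np.asarray(X)-p["eye"]);q=p["mtx"]@c;return q[:2]/q[2]
def blobs(img,roi,lo,hi,amin=4):
    x0,y0,x1,y1=roi
    m=cv2.inRange(cv2.cvtColor(img[y0:y1,x0:x1],cv2.COLOR_BGR2HSV),lo,hi)
    out=[]
    for c in cv2.findContours(m,cv2.RETR_EXTERNAL,cv2.CHAIN_APPROX_NONE)[0]:
        k=np.zeros_like(m);cv2.drawContours(k,[c],-1,255,-1);k&=m
        ys,xs=np.nonzero(k)
        if len(xs)<amin: continue
        r=cv2.minAreaRect(c)
        out.append((len(xs),(xs.mean()+x0,ys.mean()+y0),cv2.boxPoints(r)+[x0,y0]))
    return sorted(out,key=lambda o:-o[0])
E
python3 - <<'E'
from h import *
S=cv2.imread("pics/side0.png");T=cv2.imread("pics/top0.png")
f=lambda i,x,y,w,h:cv2.resize(i[y:y+h,x:x+w],(400,300),interpolation=cv2.INTER_NEAREST)
cv2.imwrite("pics/crop1.png",np.vstack([np.hstack([f(T,328,240,64,48),f(T,197,178,80,60)]),np.hstack([f(S,300,180,80,60),f(S,155,290,120,90)])]))
for nm,i,roi in(("top key",T,(335,245,385,290)),("side key",S,(315,185,365,225))):
    print(nm,[(a,np.round(c,1),np.round(b,1).tolist()) for a,c,b in blobs(i,roi,(0,0,100),(180,50,255))])
for nm,i,roi in(("top brass",T,(200,175,275,248)),("side brass",S,(160,295,265,392))):
    print(nm,[(a,np.round(c,1),np.round(b,1).tolist()) for a,c,b in blobs(i,roi,(12,100,150),(30,255,255),2)])
E
```

```text
top key [(150, array([362.1, 265.6]), [[352.2, 255.0], [357.8, 251.9], [371.5, 276.2], [365.9, 279.3]])]
side key [(363, array([339.7, 203.3]), [[323.2, 198.1], [355.6, 194.5], [357.9, 215.0], [325.5, 218.6]])]
top brass [(230, array([234.7, 210.5]), [[225.5, 203.2], [242.1, 201.6], [243.7, 217.5], [227.1, 219.2]]), (17, array([206.9, 193.6]), [[205.0, 192.0], [209.0, 192.0], [209.0, 195.0], [205.0, 195.0]]), (15, array([216.6, 238.6]), [[215.0, 237.0], [218.0, 237.0], [218.0, 240.0], [215.0, 240.0]]), (15, array([263.5, 227.1]), [[262.0, 229.0], [262.0, 225.0], [265.0, 225.0], [265.0, 229.0]]), (14, array([253.3, 182.5]), [[252.0, 181.0], [255.0, 181.0], [255.0, 184.0], [252.0, 184.0]]), (2, array([205. , 205.5]), [[205.0, 206.0], [205.0, 206.0], [205.0, 205.0], [205.0, 205.0]]), (2, array([203. , 196.5]), [[203.0, 197.0], [203.0, 197.0], [203.0, 196.0], [203.0, 196.0]]), (2, array([202. , 191.5]), [[202.0, 192.0], [202.0, 192.0], [202.0, 191.0], [202.0, 191.0]])]
side brass [(517, array([212.2, 336.8]), [[196.4, 344.6], [205.2, 319.7], [227.5, 327.5], [218.7, 352.4]]), (33, array([
[... 1446 characters left out ...]
5, 333.5], [240.0, 334.0], [239.0, 335.0]]), (3, array([226., 300.]), [[227.0, 300.0], [227.0, 300.0], [225.0, 300.0], [225.0, 300.0]]), (2, array([163. , 366.5]), [[163.0, 367.0], [163.0, 367.0], [163.0, 366.0], [163.0, 366.0]]), (2, array([188. , 356.5]), [[188.0, 357.0], [188.0, 357.0], [188.0, 356.0], [188.0, 356.0]]), (2, array([189.5, 352. ]), [[190.0, 352.0], [190.0, 352.0], [189.0, 352.0], [189.0, 352.0]]), (2, array([183.5, 330. ]), [[184.0, 330.0], [184.0, 330.0], [183.0, 330.0], [183.0, 330.0]]), (2, array([185. , 321.5]), [[185.0, 322.0], [185.0, 322.0], [185.0, 321.0], [185.0, 321.0]]), (2, array([187. , 315.5]), [[187.0, 316.0], [187.0, 316.0], [187.0, 315.0], [187.0, 315.0]])]
```

View pics/crop1.png

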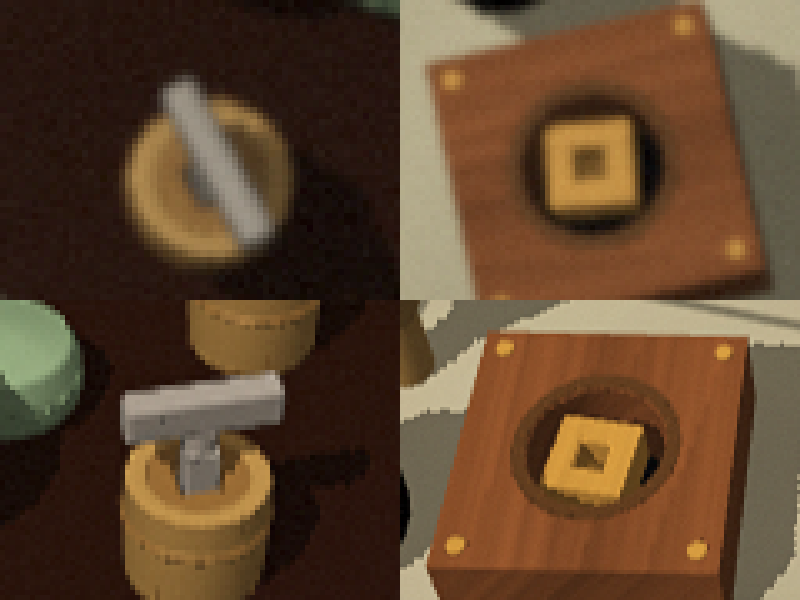

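The crop confirms it: grey steel T-key in the bamboo rest, bar ends at top about (355,253) and (369,278). The spindle face is off-centre in the bore, with its socket at top about (235,210.4), side about (212,337).

Run:
```python
from h import *
S=cv2.imread("pics/side0.png");T=cv2.imread("pics/top0.png")
np.set_printoptions(precision=4,suppress=True)
pt=[(206.9,193.6),(216.6,238.6),(263.5,227.1),(253.3,182.5)];ps=[(170.7,362.8),(243.5,364.1),(250.8,305.6),(185.6,303.6)]
X=[];
for a,b in zip(ps,pt):
    x,e=tri(a,b);X.append(x);print("dot",x,e, onz("side",a,.05)[:2],onz("top",b,.05)[:2])
X=np.array(X);print("centre",X.mean(0)); C=X.mean(0)
for i in range(4): d=X[(i+1)%4]-X[i];print("edge deg",np.degrees(np.arctan2(d[1],d[0]))%90)
print("socket tri",tri((212,337.1),(235,210.4)), onz("side",(212,337.1),.045),onz("top",(235,210.4),.045))
# face outlines: dark socket + face corners
for n,i,roi in(("top",T,(222,198,248,224)),("side",S,(192,315,232,358))):
    x0,y0,x1,y1=roi;k=6
    h=cv2.cvtColor(cv2.resize(i[y0:y1,x0:x1],None,fx=k,fy=k,interpolation=cv2.INTER_CUBIC),cv2.COLOR_BGR2HSV)
    m=cv2.inRange(h,(12,80,130),(30,255,255))
    cs,hi=cv2.findContours(m,cv2.RETR_CCOMP,cv2.CHAIN_APPROX_NONE)
    for c,hh in zip(cs,hi[0]):
        if cv2.contourArea(c)<300: continue
        r=cv2.minAreaRect(c);M=cv2.moments(c);cc=np.array([M['m10'],M['m01']])/M['m00']
        q=(np.r_[cc]+.5)/k-.5+[x0,y0]; bp=(cv2.boxPoints(r)+.5)/k-.5+[x0,y0]
        w=[onz(n,b,.045)[:2] for b in bp];e=w[1]-w[0]
        print(n,"hole" if hh[3]>=0 else "face",q,onz(n,q,.045),"rect c",onz(n,np.mean(bp,0),.045)[:2],"deg",np.degrees(np.arctan2(e[1],e[0]))%90,[np.linalg.norm(w[j]-w[j-1]) for j in(1,2)])
# key bar
tc=(361.9,265.6)
print("bar top", tri((340.4,198.6),tc), onz("top",tc,.12),onz("side",(340.4,198.6),.12))
bp=np.array([[352.2,255.0],[357.8,251.9],[371.5,276.2],[365.9,279.3]])
a,b=onz("top",(bp[0]+bp[1])/2,.12),onz("top",(bp[2]+bp[3])/2,.12);print("bar",a,b,np.linalg.norm(a-b),np.degrees(np.arctan2(*(b-a)[[1,0]])))
# axis-corners tri of the bar's ends (top face)
print("ends",tri((324.6,200),((bp[0]+bp[1])/2)),tri((356,196.5),((bp[2]+bp[3])/2)))
for nm,u in(("spare",(425,266)),): print(nm,onz("top",u,.081))
print(proj("top",C),robot.observe()["eef_pos"])
```

```text
dot [0.6345 0.2224 0.0485] [np.float64(0.000498453328017307), np.float64(0.0004984533280173996)] [0.6333 0.2231] [0.6346 0.2222]
dot [0.5363 0.2013 0.0497] [np.float64(0.0009264412083491218), np.float64(0.000926441208349283)] [0.5352 0.2015] [0.5372 0.2014]
dot [0.5585 0.1036 0.0476] [np.float64(0.0008100420386301061), np.float64(0.0008100420386299743)] [0.5569 0.1052] [0.5588 0.1035]
dot [0.6559 0.1241 0.0485] [np.float64(0.0005589711380288521), np.float64(0.000558971138028719)] [0.6545 0.125 ] [0.656 0.124]
centre [0.5963 0.1628 0.0486]
edge deg 12.103271681454288
edge deg 12.796938542929041
edge deg 11.87417605734259
edge deg 12.264350580359633
socket tri (array([0.5986, 0.1645, 0.0382]), [np.float64(0.0006966363730846138), np.float64(0.0006966363730844757)]) [0.5953 0.1683 0.045 ] [0.5976 0.1637 0.045 ]
top face [234.5832 210.4108] [0.5976 0.1646 0.045 ] rect c [0.5978 0.1648] deg 3.2263908461938513 [np.float64(0.03709093543880223), np.float64(0.03745949858895269)]
top hole [234.1823 209.8567] [0.5988 0.1654 0.045 ] rect c [0.5985 0.1653] deg 89.94108310206809 [np.float64(0.01264
[... 745 characters left out ...]
1] [0.6343 0.1439 0.045 ] rect c [0.6327 0.1452] deg 13.601991440423092 [np.float64(0.008024192614331398), np.float64(0.016313637751978572)]
bar top (array([ 0.4611, -0.0941,  0.1163]), [np.float64(0.0009255805818754498), np.float64(0.000925580581875558)]) [ 0.4615 -0.0938  0.12  ] [ 0.4596 -0.0898  0.12  ]
bar [ 0.4859 -0.0813  0.12  ] [ 0.4374 -0.106   0.12  ] 0.0544127357616801 -153.01435882486368
ends (array([ 0.4853, -0.0814,  0.1189]), [np.float64(0.00073691162154098), np.float64(0.00073691162154105)]) (array([ 0.4369, -0.1064,  0.1157]), [np.float64(0.0010504426050365057), np.float64(0.0010504426050364523)])
spare [ 0.4627 -0.2232  0.081 ]
[235.1521 210.6044] [ 0.1388 -0.5058  0.2522]
```

```bash
cat >> h.py <<'E'
np.set_printoptions(precision=4,suppress=True)
def rot(deg): return (R.from_euler('z',deg,degrees=True)*R.from_euler('x',180,degrees=True)).as_rotvec()
def yaw():
    x=R.from_rotvec(robot.observe()["ee_rot"]).apply([1,0,0]);return np.degrees(np.arctan2(x[1],x[0]))
def st(t=""):
    o=robot.observe();print(t,round(o["clock"],2),o["eef_pos"],"yaw %.1f"%yaw(),"F",o["wrist_force"],"Tz %.3f"%o["wrist_torque"][2],"w %.4f"%o["grip_width"],"g %.1f"%o["gripper_force"],flush=True);return o
K=np.array([.4612,-.0940]);V=np.array([.5965,.1628])
E
python3 - <<'E'
from h import *
for p in(27,-153): print(p,robot.ik([*K,.22],rot(p)))
print([robot.ik([*V,.086],rot(p)) for p in(3.2,-63,-177,117)])
robot.gripper_to(.04,40); robot.move_ptp([*K,.2],rot(27)); o=st("above"); print(o["joints"])
cv2.imwrite("pics/top1.png",robot.read_camera("top"));s=robot.read_camera("side");cv2.imwrite("pics/side1.png",s[100:300,220:480])
E
```

```text
27 [-0.3437 -0.0986 -0.1108  1.5587  0.      2.3267]
-153 [-0.3437 -0.0986 -0.1108  1.5587  0.     -0.8149]
[array([ 0.158 ,  0.3151,  0.0702,  1.3258,  0.    , -3.0394]), array([ 0.158 ,  0.3151,  0.0702,  1.3258,  0.    , -1.884 ]), array([0.158 , 0.3151, 0.0702, 1.3258, 0.    , 0.1057]), array([0.158 , 0.3151, 0.0702, 1.3258, 0.    , 1.2576])]
above 2.51 [ 0.4612 -0.0948  0.2001] yaw 26.9 F [-0.806  -0.493  -0.3324] Tz -0.029 w 0.0399 g 0.0
[-0.3451 -0.0992 -0.1506  1.5189 -0.0004  2.3265]
```

View pics/side1.png

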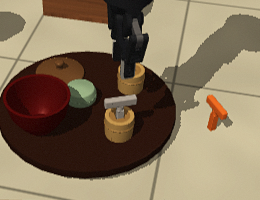

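Run:
```python
from h import *
print(proj("side",[*K,.178])-[220,100])
robot.move_ptp([*K,.2],rot(-153)); st("above")
robot.line_to([*K,.145],vel=.1); st("mid")
t=robot.read_camera("top");s=robot.read_camera("side")
f=lambda i,x,y,w,h:cv2.resize(i[y:y+h,x:x+w],(400,300),interpolation=cv2.INTER_CUBIC)
cv2.imwrite("pics/c2.png",np.hstack([f(t,328,240,64,48),f(s,290,150,107,80)]))
```

```text
[121.624   69.0945]
above 5.26 [ 0.4612 -0.094   0.2   ] yaw -153.0 F [1.0492 0.2425 0.3072] Tz 0.037 w 0.0403 g 0.0
mid 5.96 [ 0.4614 -0.094   0.1453] yaw -153.0 F [ 0.7619 -0.1233  0.0167] Tz 0.073 w 0.0400 g 0.0
```

View pics/c2.png

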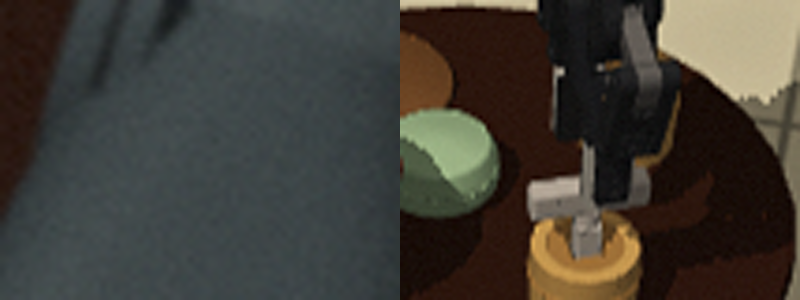

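The top view is blocked by the hand. The side view shows the fingers straddling the bar at its middle. I grip and lift.

Run:
```python
from h import *
robot.line_to([*K,.116],vel=.06); st("down")
robot.gripper_to(.005,40); robot.hold(.2); st("closed")
robot.line_to([*K,.215],vel=.06); robot.hold(.3); st("lifted")
s=robot.read_camera("side");cv2.imwrite("pics/s3.png",cv2.resize(s[90:240,270:420],(600,600),interpolation=cv2.INTER_CUBIC))
```

```text
down 6.69 [ 0.4609 -0.0939  0.1156] yaw -153.0 F [-0.1064  0.7412  0.7958] Tz -0.029 w 0.0398 g 0.0
closed 7.25 [ 0.4616 -0.094   0.1166] yaw -153.0 F [0.0714 0.4748 2.3124] Tz -0.056 w 0.0111 g 41.6
lifted 9.35 [ 0.4611 -0.094   0.2149] yaw -153.0 F [-0.0651  0.3388 -0.6452] Tz 0.018 w 0.0112 g 41.2
```

View pics/s3.png

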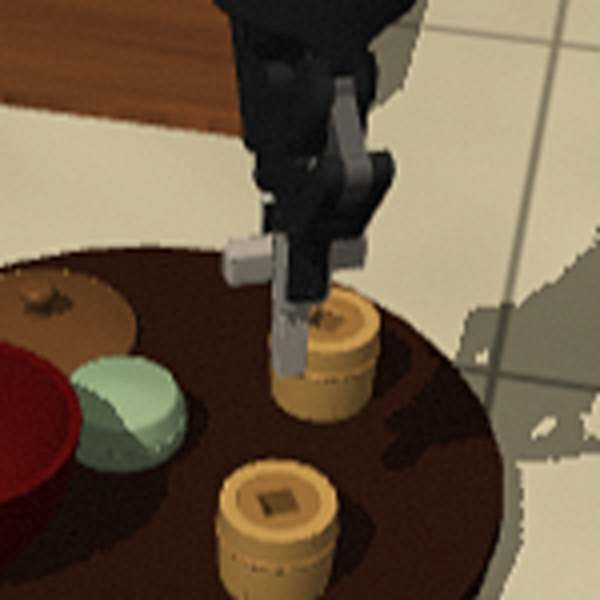

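The key is held upright and clear of the rest, with its tip in the side view at about (342,184). Next I hover over the socket and compare tip and socket.

Run:
```python
from h import *
print("tip est",proj("side",[*K,.1543]))
T=np.array([.598,.165]); 
robot.line_to([*T,.215],rot(-176.5),vel=.18); st("over")
robot.line_to([*T,.116],vel=.08); robot.hold(.3); st("hover")
print("tip",proj("side",[*T,.0555]),"socket",proj("side",[*T,.045]))
s=robot.read_camera("side");cv2.imwrite("pics/s4.png",cv2.resize(s[260:380,150:270],(600,600),interpolation=cv2.INTER_CUBIC))
```

```text
tip est [340.9074 180.7785]
over 11.18 [0.5978 0.1644 0.2151] yaw -176.5 F [-0.3409 -0.2734 -1.297 ] Tz -0.008 w 0.0110 g 41.1
hover 12.86 [0.5982 0.165  0.1163] yaw -176.5 F [-0.0779  0.035  -2.3707] Tz 0.065 w 0.0113 g 41.1
tip [210.0544 330.7636] socket [211.098  334.7997]
```

View pics/s4.png

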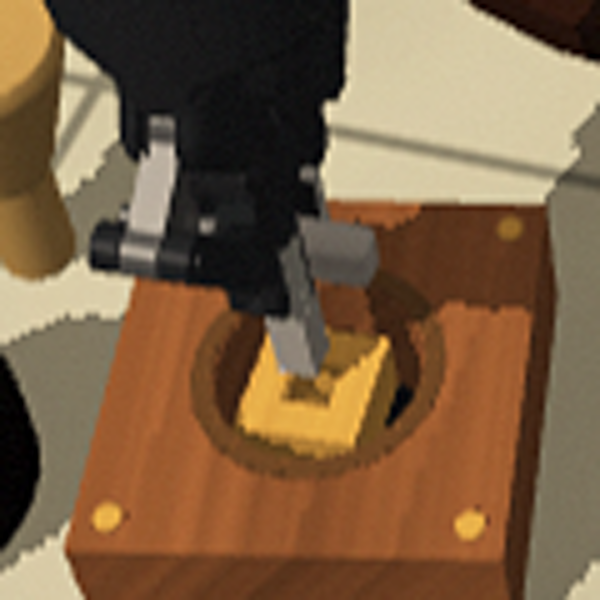

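The side view shows the tip at about (210.5,334), just above and short of the socket at about (211.5,337). I descend with force sensing and search in a spiral.

```bash
cat >> h.py <<'E'
def force(n=6):
    a=[]
    for _ in range(n): robot.hold(.015);o=robot.observe();a.append(np.r_[o["wrist_force"],o["wrist_torque"]])
    return np.mean(a,0)
E
python3 - <<'E'
from h import *
T=np.array([.598,.166]); 
robot.line_to([*T,.112],vel=.05); robot.hold(.3); b=force(15); print("base",b)
z=.112
while z>.0985:
    z-=.001; robot.line_to([*T,z],vel=.02); f=force()-b; print("%.4f"%z,f[:3], robot.observe()["eef_pos"][2])
    if f[2]>4: break
np.save("b.npy",b)
E
```

```text
base [-0.067   0.1222 -1.0483 -0.0102  0.0008  0.0182]
0.1110 [ 0.1153  0.1833 -0.3856] 0.1109148480503338
0.1100 [-0.218  -0.4753  0.0222] 0.10997565035676633
0.1090 [ 0.0848 -0.227   0.143 ] 0.1089658189118489
0.1080 [ 0.277  -0.2206 -0.3249] 0.10797310764405153
0.1070 [-0.1881  0.0978 -0.322 ] 0.1069939861088941
0.1060 [ 0.5165 -0.0023  0.7706] 0.10621868016586591
0.1050 [-0.2715 -0.0882  3.3124] 0.1056278078415353
0.1040 [ 0.0044 -0.0397  0.0856] 0.10282649197069153
0.1030 [-0.4425  0.1077 -0.4789] 0.10254131053484568
0.1020 [-1.1153 -0.2953 -0.4516] 0.10174616493066178
0.1010 [-1.5797  0.0165 -0.1595] 0.1008847797424808
0.1000 [-2.0928  0.0045  0.4959] 0.09993061213532248
0.0990 [-2.4374 -0.2241  0.6707] 0.09891164441578078
0.0980 [-2.5176 -0.394   0.9044] 0.09787920675502938
```

It dropped in at the first touch. I continue gently down to the floor, easing off the side load.

Run:
```python
from h import *
b=np.load("b.npy");T=np.array([.598,.166]);z=.098
while z>.0835:
    f=force()-b
    T=T+np.clip(f[:2]*1.2e-4,-3e-4,3e-4)
    z-=.001; robot.line_to([*T,z],vel=.02); f=force()-b; print("%.4f"%z,T,f[:3], robot.observe()["eef_pos"][2])
    if f[2]>3.6 or np.abs(f[:2]).max()>10: break
np.save("T.npy",[*T,z]); st()
```

```text
0.0970 [0.5977 0.166 ] [-2.1535 -0.363   0.6481] 0.09692514750726572
0.0960 [0.5975 0.1659] [-1.1379 -0.2227  0.1492] 0.09598473363688435
0.0950 [0.5973 0.1659] [-1.1146  0.062  -0.0304] 0.09499923290019291
0.0940 [0.5972 0.166 ] [-0.3021  0.0333 -0.4061] 0.0939565466139251
0.0930 [0.5972 0.1659] [-0.2157 -0.0474 -0.2466] 0.09301177974336433
0.0920 [0.5972 0.1659] [0.155  0.2704 0.1711] 0.09200060017028218
0.0910 [0.5972 0.1659] [-0.1129 -0.2546 -0.1734] 0.09094734574081226
0.0900 [0.5972 0.1659] [-0.0431  0.31   -0.2347] 0.08995772781071508
0.0890 [0.5972 0.1659] [0.2153 0.0455 0.0801] 0.08894647655389148
0.0880 [0.5972 0.1659] [-1.0775 -0.3977  3.3091] 0.08859446834180014
0.0870 [0.5972 0.1659] [-1.0077 -0.2825  4.3833] 0.08731922390696185
 23.56 [0.5974 0.166  0.0873] yaw -176.5 F [-1.1249 -0.7201  3.8993] Tz -0.009 w 0.0113 g 41.7
```

The tip is on the floor: it dropped 18 mm from the first contact, and now meets the spring at about 4 N. I turn clockwise in small steps, watching torque and side force.

Run:
```python
from h import *
b=np.load("b.npy");*T,z=np.load("T.npy");T=np.array(T);z=.0878;y=-176.5
c0=robot.observe()["clock"]
while y>-244:
    y-=2.5; robot.line_to([*T,z],rot(y),vel=.02); f=force(5)-b; o=robot.observe()
    print("%.1f act %.1f"%(y,yaw()),f[:3],"Tz %.3f"%f[5],"t %.2f"%o["clock"],flush=True)
    T=T+np.clip(f[:2]*1.0e-4,-3e-4,3e-4)
    if abs(f[5])>.22 or np.abs(f[:3]).max()>9: break
np.save("T.npy",[*T,z,y]); st()
```

```text
-179.0 act -178.9 [-0.7603  0.1574  3.7294] Tz -0.036 t 23.89
-181.5 act 178.6 [-0.7958  0.8586  4.0135] Tz -0.013 t 24.23
-184.0 act 176.1 [-1.0875  1.2117  3.6632] Tz 0.011 t 24.56
-186.5 act 173.6 [-0.6472  0.9831  4.1407] Tz 0.009 t 24.89
-189.0 act 171.1 [-0.3616  0.7336  3.9545] Tz 0.013 t 25.23
-191.5 act 168.6 [-0.1755  0.9304  3.5428] Tz -0.017 t 25.56
-194.0 act 166.1 [-0.3614  0.7967  3.6525] Tz 0.000 t 25.89
-196.5 act 163.6 [-0.0118  0.2186  3.6574] Tz 0.008 t 26.23
-199.0 act 161.1 [-0.3246  0.2889  3.6513] Tz -0.015 t 26.56
-201.5 act 158.6 [0.1318 0.1996 3.9019] Tz 0.007 t 26.89
-204.0 act 156.1 [-0.117  -0.3708  3.8497] Tz 0.003 t 27.23
-206.5 act 153.6 [ 0.2566 -0.0538  3.9411] Tz -0.008 t 27.56
-209.0 act 151.1 [0.0718 0.2757 3.7085] Tz 0.007 t 27.89
-211.5 act 148.6 [ 0.6277 -0.1784  4.0108] Tz 0.009 t 28.23
-214.0 act 146.1 [ 0.1347 -0.1346  3.2858] Tz 0.006 t 28.56
-216.5 act 143.6 [-0.0211  0.4032  4.0085] Tz -0.008 t 28.89
-219.0 act 141.1 [ 0.1193 -0.3972  4.1882] Tz 0.003 t 29.23
-221.5 act 138.6 [0.4229 0.1553 4.0408] Tz -0.035 t 29.56
-224.0 act 136.1 [ 0.1303 -0.1253  3.9907] Tz -0.021 t 29.89
-226.5 act 133.6 [-0.023   0.2461  3.8795] Tz -0.023 t 30.23
-229.0 act 131.1 [-0.3299 -0.0613  3.8085] Tz -0.007 t 30.56
-231.5 act 128.6 [-0.4558 -0.004   3.7318] Tz 0.001 t 30.89
-234.0 act 126.1 [-0.3598  0.6164  3.9315] Tz 0.033 t 31.23
-236.5 act 123.6 [-0.2978  0.2616  3.8429] Tz 0.014 t 31.56
-239.0 act 121.1 [0.0877 0.1872 3.972 ] Tz 0.029 t 31.89
-241.5 act 118.6 [0.224  0.286  4.1869] Tz -0.012 t 32.23
-244.0 act 116.1 [0.5909 0.2733 3.9671] Tz 0.011 t 32.56
 32.56 [0.5968 0.1667 0.0878] yaw 116.1 F [-0.2938  0.3235  2.633 ] Tz -0.026 w 0.0112 g 41.7
```

No torque has shown yet, so I look.

Run:
```python
from h import *
s=robot.read_camera("side");cv2.imwrite("pics/s5.png",cv2.resize(s[260:380,150:270],(600,600),interpolation=cv2.INTER_CUBIC))
```

```text
(no output)
```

View pics/s5.png

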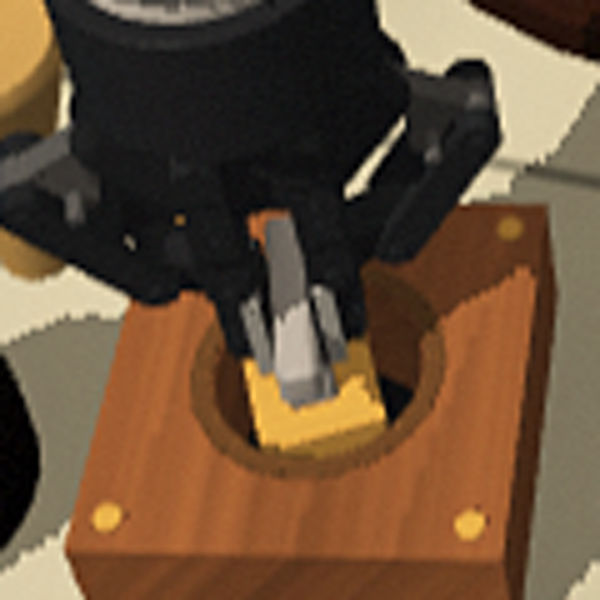

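The spindle has turned with the key: its front face edge runs from crop (260,450) to (385,420). I work out its angle and creep on to the stop in small steps.

Run:
```python
from h import *
f=lambda x,y:onz("side",(x/5+149.6,y/5+259.6),.044)
a,c=f(260,450),f(385,420); e=c-a; print("edge deg",np.degrees(np.arctan2(e[1],e[0])),np.linalg.norm(e))
b=np.load("b.npy");*T,z,y=np.load("T.npy");T=np.array(T)
while y>-248.5:
    y-=.7; robot.line_to([*T,z],rot(y),vel=.02); f=force(8)-b; o=robot.observe()
    print("%.1f act %.1f"%(y,yaw()),f[:3],"T",f[3:],"g %.1f"%o["gripper_force"],"t %.2f"%o["clock"],flush=True)
    if abs(f[5])>.1 or np.abs(f[:3]).max()>9: break
np.save("T.npy",[*T,z,y])
```

```text
edge deg -150.5106514247144 0.03570197702400344
-244.7 act 115.3 [0.4247 0.0278 3.8601] T [ 0.0366 -0.0638  0.0315] g 41.7 t 32.99
-245.4 act 114.6 [ 0.1409 -0.1983  3.7853] T [ 0.0172 -0.0637  0.0243] g 41.7 t 33.38
-246.1 act 113.9 [ 0.1558 -0.1075  4.1649] T [-0.006  -0.0707  0.0491] g 41.7 t 33.76
-246.8 act 113.2 [ 0.4122 -0.1197  3.6755] T [ 0.0062 -0.0697  0.0865] g 41.7 t 34.14
-247.5 act 112.5 [0.3449 0.1584 3.9596] T [ 0.0368 -0.0411  0.1188] g 41.7 t 34.52
```

The torque is rising and the seen face angle is about 1.27 rad, so the spindle is at its stop. I unload, let go, rise and check.

Run:
```python
from h import *
b=np.load("b.npy");*T,z,y=np.load("T.npy")
robot.line_to([*T,.0884],rot(-245.6),vel=.02); robot.hold(.2); print(force()-b)
robot.gripper_to(.03); robot.hold(.2); st("open")
robot.line_to([*T,.17],vel=.08)
j=robot.observe()["joints"]; robot.line_to([.45,.16,.24],vel=.2); robot.hold(.5); st("away")
s=robot.read_camera("side");t=robot.read_camera("top")
f=lambda i,x,y,w,h:cv2.resize(i[y:y+h,x:x+w],(400,300),interpolation=cv2.INTER_CUBIC)
cv2.imwrite("pics/c6.png",np.vstack([np.hstack([f(s,150,260,160,120),f(t,190,170,96,72)]),np.hstack([f(s,0,0,640,480),f(t,0,0,640,480)])]))
```

```text
[ 0.1062  0.2018  3.3929  0.0585 -0.0755  0.0118]
open 35.6 [0.5967 0.1667 0.0882] yaw 114.4 F [ 0.0116  0.1811 -0.2252] Tz -0.019 w 0.0303 g 0.0
away 38.23 [0.4501 0.16   0.2398] yaw 114.4 F [-0.6478 -0.8232  0.5184] Tz -0.003 w 0.0299 g 0.0
```

View pics/c6.png

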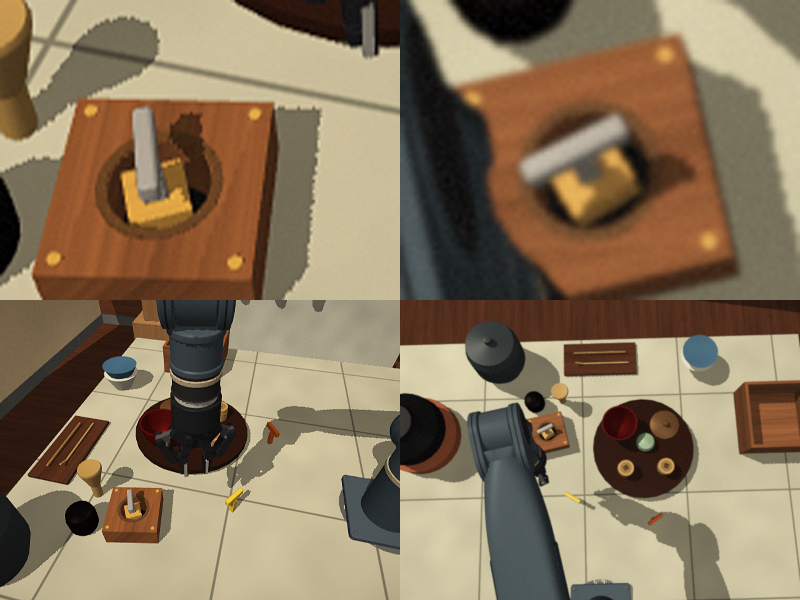

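The picture shows the key upright and free in the socket, spindle face at its open angle, everything else in place. I hand it in.

```bash
python3 -c "
from bench import robot
print(robot.job_done())"
```

```text
the job is handed in; nothing more can be done
None
```

The job is handed in, with no verdict returned: the steel key stands upright and released, home in the socket, and the spindle is turned clockwise to its stop, after about 38 s of robot time.

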